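# Plug a sensor connector into a sloping data logger and lock it with a keyhole retainer

### The arm

A 6-joint arm with a two-finger parallel gripper is mounted at the origin on the work surface. World frame = base frame: x ahead of the robot, y to its left, z up, the work surface at z = 0. Lengths are in m, angles in degrees, forces in N, time in s.
With the tool pointing down it reaches from about 0.35 to 0.975 m from the base axis. Payload 7.1 kg.
Tool frame: the origin (TCP) lies midway between the tips of the shut fingers; the grasp point (between the pads) lies 19 mm behind it (bot.grasp_offset is the distance from the TCP to the grasp point, in m); x points along the fingers, y is the direction in which the jaws open and shut, and the axes are right-handed (so a half turn about x gives the same grasp; the last joint's range is limited). The gripper opens to 88 mm and grips with 3 to 60 N. Pads are 20 mm wide; open, the fingers measure 115 mm over their backs; the gripper's body (75 mm by 178 mm) begins 61 mm behind the grasp point.
Start: joints at [-75, 24.242, 93.386, -0, 62.372, -1.089], TCP at [0.173, -0.6, 0.223] pointing down, gripper open.
Joint ranges: [-172.04, 172.04], [-51.8, 120.97], [4.93, 147.93], [-75.15, 255.16], [6.16, 154.13], [-145.62, 145.62]. Speed limits (degrees/s): [136.94, 136.94, 172.46, 180, 180, 180].

### API

Orientations are given as a 3x3 rotation matrix whose columns are the frame's x, y, z axes.
In Python, from workcell import bot gives the robot as it stands. Calls block until the motion is done:
- bot.reach(position, orientation): joint-space move of the TCP to a pose.
- bot.move_l(position, attitude=None, max_speed=0.15): straight line of the TCP; attitude=None keeps the orientation; max_speed is the mean speed in m/s.
- bot.move_j(angles): joint-space move.
- bot.gripper_open() and bot.grasp(grasp_force=None): open the fingers fully, or close them until they stop; grasp_force is the grip in N (None keeps the last).
- bot.dwell(seconds).
- bot.solve_ik(position, orientation): joint angles nearest the present ones, or None.
- bot.sense(): the state.
- bot.camera(name): name is "scene" or "side" or "wrist"; returns a dict with "frame" (400x640x3 uint8, blue, green, red), "z_map" (400x640 float32, m along the optical axis (not along the pixel's ray), 0 where there is no reading), "fx", "fy", "cx", "cy" (pixels), "extrinsics" (4x4, takes a point from camera to world coordinates). Camera axes: x right, y down, z forward; pixel columns grow to the right and rows downward; lengths in m; the calibration is good to about 2 mm. A picture is of the moment at which its call begins.
A pose or a line that the arm cannot do raises bot.Unreachable and nothing moves.
- bot.job_done(): hands the job in, once; it reports no verdict.
The state is a dict: "time_s": time; "qpos": joint angles; "qd": joint speeds; "tau": joint torques, N m; "eef_pos": TCP position; "tcp_rot": TCP orientation; "force": force on the tool from outside, world axes, zero at the start; "torque": the same for the moment, N m; "width": finger opening in m.
Only numpy, scipy, OpenCV 4.12 (cv2) and the standard library are available. Lean on these libraries where they do the work, as an engineer would, in place of code of your own. Each camera call takes 0.05 s, during which the arm holds its last target. There are 200 camera calls.

### The job

Plug the green connector fully home into the slotted socket row on the data logger's sloping face, each of its six pins in its own slot and its flange flush. Then set the yellow retainer plate down over the two screw heads just above it and slide it down the slope until it stops, so that its orange edge lies over the connector's flange. Let go of everything, and leave the jar, the tape roll and the screwdriver where they are.

Things in the scene. Friction and masses are not known exactly. Their poses are not given: they have to be found in the camera images.
- seat (a point): Centre of the socket row, on top of the black socket block (36 x 92 mm) of the data logger. Axes of the sloping face: x up the slope, away from the robot; y along the row; z square out of the face, 30 degrees from vertical, leaning to the robot. Six slots, 10 mm square and 14 mm deep, at y = -35, -21, -7, 7, 21, 35 mm. Connector fully home: its middle 15 mm out (z) from here.
- logger: Data logger, fixed: white case 220 x 220 mm propped with its face sloping up 30 degrees away from the robot (highest: ledge edge, 164 mm above the bench). Origin on the bench under the middle of the socket row, 105 mm below seat; x points away from the robot. From bottom to top of the slope: blue screen, black socket row, grey ledge with two screws.
- lock (a point): On the grey ledge, axes as seat, 44 mm up the slope (x) and 10 mm out (z) from it. The plate's underside centre comes here when locked. Ledge 76 x 146 mm, x = -20 to 56 mm. Two brass-headed screws at x = 12, y = -50 and 50 mm: shank 6 mm diameter, 6.5 mm long below the head; head 14 mm diameter; 11.5 mm high in all.
- drop (a point): On the grey ledge, axes as seat, 18 mm up the slope from lock. With the plate's underside centre here the wide ends of its keyholes are centred on the screw heads and it goes down flat on the ledge; then it slides 18 mm down the slope (-x) to a firm stop of the slot ends on the screw shanks. Nothing but friction resists.
- plug_center (a point): Middle of the loose green connector (about 60 g), z up, y along the pins. From here: flange 36 x 92 mm from z = -15 (underside) to -8 mm; grip block 12 (x) x 30 (y) mm on it up to z = 27; six round-ended brass pins 6 mm thick, tips at z = -27, at y = -35, -21, -7, 7, 21, 35 mm. Fits either way round, pushed in by light force only.
- plug_rest: Fixed blue block 66 x 116 mm, 22 mm high, with a trench in which the connector stands pins down at the start, flange on the block's top. Origin under its centre. Its y axis (along the connector) is within 20 degrees of the world's y. On either side of the logger.
- plate_center (a point): Middle of the loose yellow plate (about 160 g), z up. From here: sheet 66 (x) x 134 (y) mm from z = -23 (underside) to -19 mm; black grip block 14 (x) x 26 (y) mm up to z = 23. Keyholes at y = -50 and 50: wide end 19 mm square centred at x = -6, narrow slot 9.5 mm wide from it in +x to x = 15. Orange strip on the -x edge, which goes down the slope.
- plate_rest: Fixed blue pad 90 x 150 mm, 16 mm high, on which the plate lies flat at the start, grip up, orange edge towards the robot. Origin under its centre. The plate's y axis is within 25 degrees of the world's y. On the other side of the logger from the connector's block.
- sample_jar: Bystander: amber jar, 56 mm diameter, 85 mm high; origin at the centre of its underside. Leave alone.
- tape_roll: Bystander: blue ring lying flat, 76 mm outside diameter, 24 mm high; origin at the centre of its underside. Leave alone.
- screwdriver: Bystander: red-handled screwdriver, 170 mm long, lying across behind the logger, on the side away from the robot. Leave alone.
There are look-alikes about, which are no part of the job. Of the things like the part that bears plate_center, leave any that is grey; of the rest the smaller one is meant.

How it is judged (in metres and radians):
On the way, in this order (a step that is already met when the one before it is completed fails the run):
1. the connector is fully home in the socket row, every pin in its slot (x of plug_center in the frame of seat between -0.004 and 0.004 m and y of plug_center in the frame of seat between -0.004 and 0.004 m and z of plug_center in the frame of seat between 0.0125 and 0.0172 m and angle between the z axis of plug_center and the z axis of seat, either way round below 0.07 rad and angle between the y axis of plug_center and the y axis of seat, either way round below 0.07 rad), for 0.2 s.
2. the plate lies flat on the ledge with the screw heads through the wide ends of its keyholes (y of plate_center in the frame of lock between -0.005 and 0.005 m and z of plate_center in the frame of lock between 0.0205 and 0.0255 m and angle between the z axis of plate_center and the z axis of lock, either way round below 0.07 rad and angle between the y axis of plate_center and the y axis of lock, either way round below 0.08 rad and x of plate_center in the frame of lock between 0.012 and 0.024 m), for 0.05 s.
At the end, for the whole second after the job is handed in: Connector within 4 mm of the socket centre, flange at most 2.2 mm off the block, square within 4 degrees. Plate under the screw heads, at most 2.5 mm off the ledge, 5 mm sideways, 4 mm from its locked stop, square within 4 degrees. Both released and at rest (all of step 1 and y of plate_center in the frame of lock between -0.005 and 0.005 m and z of plate_center in the frame of lock between 0.0205 and 0.0255 m and angle between the z axis of plate_center and the z axis of lock, either way round below 0.07 rad and angle between the y axis of plate_center and the y axis of lock, either way round below 0.08 rad and x of plate_center in the frame of lock between -0.004 and 0.004 m); the robot touches nothing.
It fails at once if the sample jar is pushed away (more than 30 mm) (distance of sample_jar from where it was at the start of the episode above 0.03 m).
It fails at once if the tape roll is pushed away (more than 30 mm) (distance of tape_roll from where it was at the start of the episode above 0.03 m).
It fails at once if the screwdriver is pushed away (more than 30 mm) (distance of screwdriver from where it was at the start of the episode above 0.03 m).
It fails at once if the jar is tipped over (angle between sample_jar's own z axis and vertical above 0.5 rad).
It also fails if it takes over 58 s, if anything falls off the work surface, if the arm or the gripper's body presses on something with over 40 N, if the wrist force passes 120 N, or if a joint passes its speed limit or range.

## Working session

There is one attempt and no reset: what is moved stays moved. The work goes in short steps, each a Python script; the robot and the scene stay as the last script left them, time stands still between calls to the robot, and variables do not carry over. Pictures are saved under pics/ and viewed, about 8 in all and at most 12, crops included, and the job is handed in when it is done.

```bash
mkdir -p pics; ls
python3 - <<'E'
from workcell import bot
import cv2,numpy as np
np.set_printoptions(precision=4,suppress=True)
for n in("scene","side"):
    c=bot.camera(n); cv2.imwrite(f"pics/{n}0.png",c["frame"]); np.savez(f"{n}0.npz",**c)
    print(n,c["fx"],c["fy"],c["cx"],c["cy"],c["extrinsics"])
print(bot.sense()["time_s"],bot.sense()["tcp_rot"],bot.grasp_offset)
E
```

```text
pics
scene 416.96112412032744 416.96112412032744 318.1702286100466 195.81648618880536 [[-0.3098  0.6005 -0.7372  1.3845]
 [ 0.9507  0.183  -0.2505  0.3627]
 [-0.0155 -0.7784 -0.6276  0.8935]
 [ 0.      0.      0.      1.    ]]
side 515.1880467784708 515.1880467784708 316.9887024855249 203.99090922488813 [[-0.9578 -0.1682  0.2332  0.1155]
 [-0.2873  0.594  -0.7514  1.1585]
 [-0.0122 -0.7867 -0.6172  1.0109]
 [ 0.      0.      0.      1.    ]]
0.1 [[-0.0003  0.2771 -0.9608]
 [ 0.0014 -0.9608 -0.2771]
 [-1.     -0.0014 -0.    ]] 0.0187
```

View pics/scene0.png

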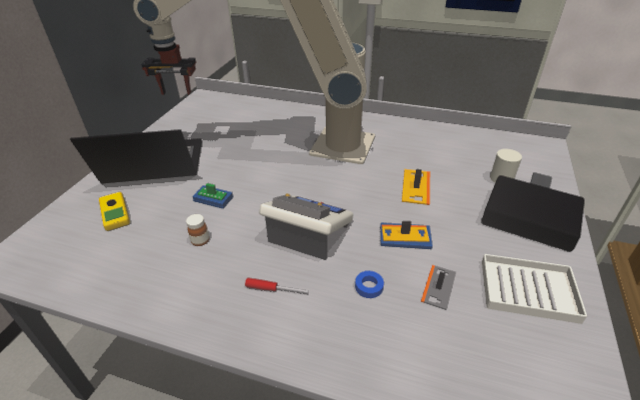

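View pics/side0.png

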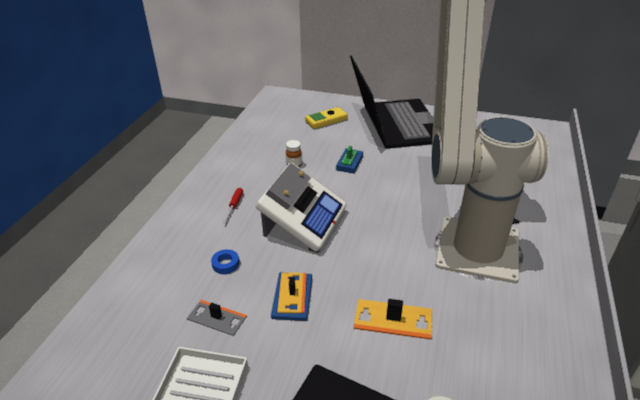

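Candidates for the plate, in scene pixels:
- Yellow plate on the blue pad at (405,235).
- Loose yellow plate at (417,186).
- Grey plate at (439,286), excluded.

The only green connector is on its block at (213,194). The yellow item at (113,210) is a meter. Next I measure the sizes.

```bash
cat > h.py <<'E'
import cv2,numpy as np
np.set_printoptions(precision=4,suppress=True)
def cloud(c):
    v,u=np.mgrid[:400,:640]; z=c["z_map"]
    P=np.stack([(u-c["cx"])/c["fx"]*z,(v-c["cy"])/c["fy"]*z,z],-1)
    E=c["extrinsics"]; return P@E[:3,:3].T+E[:3,3]
def hsv(c): return cv2.cvtColor(np.ascontiguousarray(c["frame"]),cv2.COLOR_BGR2HSV)
RNG=dict(yellow=((17,130,90),(35,255,255)),orange=((3,150,110),(16,255,255)),green=((45,120,40),(80,255,255)),blue=((100,140,40),(125,255,255)))
def mask(c,n): return cv2.inRange(hsv(c),*map(np.array,RNG[n]))
def blobs(m,amin=30):
    n,l,s,ce=cv2.connectedComponentsWithStats(m)
    return [(l==i,s[i],ce[i]) for i in range(1,n) if s[i,4]>=amin]
def rect(P):  # min area rect of xy points: centre, sizes, angle of long axis relative to +y
    r=cv2.minAreaRect((P[:,:2]*1000).astype(np.float32)); b=cv2.boxPoints(r)
    e=[b[1]-b[0],b[2]-b[1]]; e=max(e,key=np.linalg.norm); e=e*np.sign(e[1]) if e[1] else e
    return np.array(r[0])/1000,sorted(r[1]),np.degrees(np.arctan2(-e[0],e[1]))
E
python3 - <<'E'
from h import *
for n in("scene","side"):
    c=dict(np.load(n+"0.npz")); W=cloud(c)
    for k in RNG:
        for m,s,ce in blobs(mask(c,k)):
            m=m&(c["z_map"]>0); P=W[m]; 
            if len(P)<20 or P[:,2].max()>.4 or P[:,2].min()<-.05: continue
            print(n,k,ce.round(),s[4],"mean",np.median(P,0),"rect",*rect(P))
c=dict(np.load("scene0.npz")); s=dict(np.load("side0.npz"))
a=cv2.resize(c["frame"][165:260,340:480],None,fx=4,fy=4,interpolation=2)
b=cv2.resize(s["frame"][150:260,230:370],None,fx=4,fy=4,interpolation=2)[:380]
cv2.imwrite("pics/crop1.png",np.vstack([a[:290],b[40:340]]))
E
```

```text
scene yellow [414. 187.] 647 mean [0.205  0.306  0.0067] rect [0.1873 0.3108] [80.46556091308594, 192.1332244873047] -83.86858
scene yellow [113. 211.] 650 mean [ 0.6292 -0.5884  0.0316] rect [ 0.622  -0.6004] [78.64086151123047, 165.16140747070312] -43.945015
scene yellow [405. 234.] 518 mean [0.458  0.3182 0.021 ] rect [0.4517 0.317 ] [63.89350509643555, 133.1417236328125] 15.971671
scene orange [428. 188.] 98 mean [0.1898 0.3576 0.0067] rect [0.1839 0.3566] [9.375931739807129, 182.16693115234375] -84.42666
scene orange [393. 225.] 31 mean [0.43   0.2802 0.0216] rect [0.4331 0.2745] [22.112960815429688, 57.795753479003906] -2.1182942
scene orange [427. 284.] 103 mean [0.6135 0.4038 0.0047] rect [0.6069 0.4044] [7.053365230560303, 132.6446990966797] 83.75297
scene green [212. 194.] 107 mean [ 0.4645 -0.3179  0.0314] rect [ 0.4628 -0.3268] [36.264503479003906, 95.38578796386719] -4.9066725
scene blue [208. 199.] 49 mean [ 0.4848 -0.3267  0.0247] rect [ 0.4846 -0.3284] [14.769558906555176, 104.9270248413086] -2.0794864
scene blue [369. 283.] 395 mean [0.6716 0.2588 0.0245] rect [0.667
[... 757 characters left out ...]
[0.1797 0.3571] [16.599143981933594, 184.88882446289062] -84.5984
side green [348. 156.] 113 mean [ 0.4554 -0.3126  0.031 ] rect [ 0.4499 -0.3217] [32.257076263427734, 96.28927612304688] -13.729697
side blue [350. 163.] 239 mean [ 0.4384 -0.2817  0.0201] rect [ 0.4539 -0.3199] [63.26824951171875, 111.68077087402344] -3.2103202
side blue [320. 217.] 466 mean [0.4499 0.0592 0.0622] rect [0.4462 0.0382] [56.120670318603516, 167.21067810058594] -5.941078
side blue [225. 261.] 481 mean [0.6601 0.264  0.022 ] rect [0.6616 0.2589] [71.042724609375, 74.42472839355469] 28.904387
side blue [292. 304.] 450 mean [0.4238 0.373  0.0153] rect [0.4464 0.32  ] [86.4495849609375, 152.47132873535156] 11.794924
```

View pics/crop1.png

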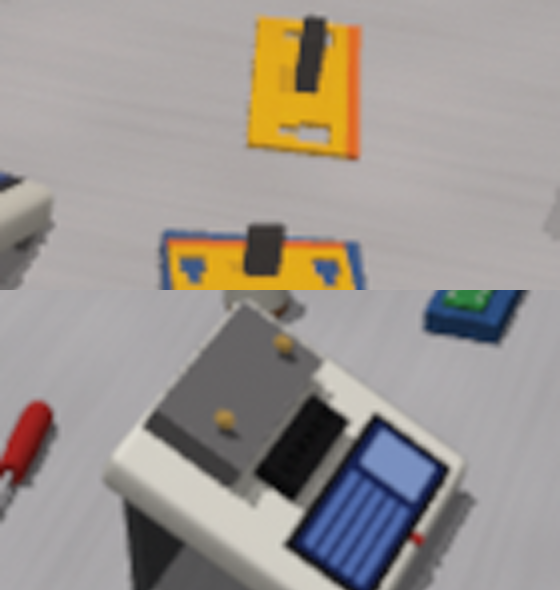

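The measured sizes settle the choice. The plate on the blue pad is 66x134 mm at about (0.451, 0.318), yaw about 16°, so it is the one meant. The plate at (417,186) is about 84x188 mm and is the larger look-alike. The crop also shows the black socket row, the ledge and two brass screws. Now a close look with the wrist camera at all three sites.

```bash
cat >> h.py <<'E'
def Rdown(yaw): # part yaw about z; jaw along part's y
    a=np.radians(yaw); y=np.array([-np.sin(a),np.cos(a),0]); x=np.array([0,0,-1.]); return np.c_[x,y,np.cross(x,y)]
def flip(R): return R@np.diag([1,-1,-1.])
def Rseat(yaw,p=30): # axes of sloping face
    a=np.radians(yaw);t=np.radians(p); Z=np.array([[np.cos(a),-np.sin(a),0],[np.sin(a),np.cos(a),0],[0,0,1]])
    return Z@np.array([[np.cos(t),0,-np.sin(t)],[0,1,0],[np.sin(t),0,np.cos(t)]])
def Rtool(S): return np.c_[-S[:,2],S[:,1],np.cross(-S[:,2],S[:,1])]
E
python3 - <<'E'
from h import *
from workcell import bot
for n,p,R in [("c",[.40,-.324,.27],Rdown(-5)),("l",[.40,.03,.38],Rtool(Rseat(0))),("p",[.40,.318,.27],Rdown(16))]:
    for s,RR in(("+",R),("-",flip(R))): print(n,s,bot.solve_ik(p,RR))
R=flip(Rdown(-5)); 
bot.reach([.42,-.324,.27],R if bot.solve_ik([.42,-.324,.27],R) is not None else flip(R))
c=bot.camera("wrist"); np.savez("wc.npz",**c); cv2.imwrite("pics/wc.png",c["frame"]); s=bot.sense()
print(c["fx"],c["extrinsics"],s["tcp_rot"],s["eef_pos"],s["time_s"])
E
```

```text
c + [ -40.3321   11.695   104.5826   -0.       63.7224 -125.3321]
c - [-40.3321  11.695  104.5826  -0.      63.7224  54.6679]
l + [  4.2146 -21.5626 124.9838  -2.895   46.6824 -84.3614]
l - [  4.2146 -21.5626 124.9838  -2.895   46.6824  95.6386]
p + [ 37.1503  11.3543 105.0191  -0.      63.6266 -68.8497]
p - [ 37.1503  11.3543 105.0191  -0.      63.6266 111.1503]
324.649000854203 [[-0.0865 -0.9517 -0.2947  0.501 ]
 [-0.9962  0.0827  0.0253 -0.3315]
 [ 0.0003  0.2958 -0.9553  0.4324]
 [ 0.      0.      0.      1.    ]] [[-0.0002 -0.0879 -0.9961]
 [-0.0001 -0.9961  0.0879]
 [-1.      0.0001  0.0002]] [ 0.4197 -0.3248  0.2699] 1.5417
```

View pics/wc.png

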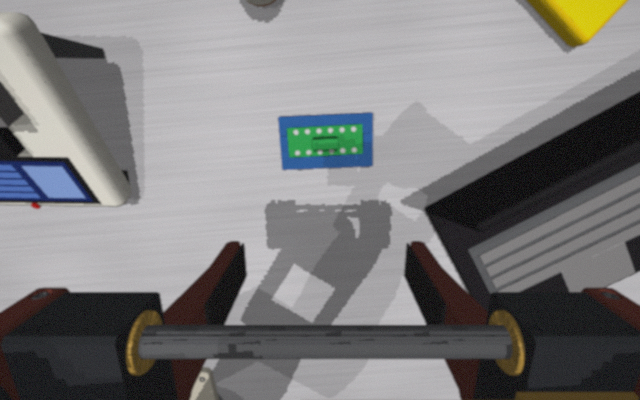

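The wrist picture shows the connector at about (326,140), standing straight in its block at about (326,141). Now I compute its pose, then look at the logger and the plate.

```bash
cat >> h.py <<'E'
def cast(c,uv,p0,n): # rays through pixels onto plane
    uv=np.asarray(uv,float).reshape(-1,2); E=c["extrinsics"]
    d=np.c_[(uv[:,0]-c["cx"])/c["fx"],(uv[:,1]-c["cy"])/c["fy"],np.ones(len(uv))]@E[:3,:3].T; o=E[:3,3]
    return o+d*(((np.asarray(p0)-o)@n)/(d@n))[:,None]
def big(m):
    m=cv2.morphologyEx(m,cv2.MORPH_CLOSE,np.ones((5,5))); cs,_=cv2.findContours(m,cv2.RETR_EXTERNAL,cv2.CHAIN_APPROX_NONE)
    return max(cs,key=cv2.contourArea).reshape(-1,2)
E
python3 - <<'E'
from h import *
from workcell import bot
c=dict(np.load("wc.npz")); Z=np.array([0,0,1.])
m=mask(c,"green"); m[:, :250]=0; m[:,420:]=0; print("conn flange",rect(cast(c,big(m),[0,0,.029],Z)))
m=mask(c,"blue"); m[:, :250]=0; m[:,420:]=0; print("block",rect(cast(c,big(m),[0,0,.022],Z)))
s=dict(np.load("side0.npz")); W=cloud(s)
for u,v in((305,199),(301,173),(286,192)): print(W[v,u])
b,a1,a2=W[199,305],W[173,301],W[192,286]; d=a1-a2 if a1[1]>a2[1] else a2-a1
yaw=np.degrees(np.arctan2(-d[0],d[1])); print("yaw",yaw)
S=Rseat(yaw); mid=(a1+a2)/2; seat=mid-S@[.056,0,.0215]; print("seat",seat)
R=flip(Rtool(S)); p=seat+S@[-.03,0,.2]; print(bot.solve_ik(p,R)); bot.reach(p,R)
c=bot.camera("wrist"); np.savez("wl.npz",**c); cv2.imwrite("pics/wl.png",c["frame"])
R=flip(Rdown(15.9)); bot.reach([.41,.31,.27],R)
c=bot.camera("wrist"); np.savez("wp.npz",**c); cv2.imwrite("pics/wp.png",c["frame"])
for n in("yellow","orange"): 
    m=mask(c,n)
    k=big(m); print(n,k.mean(0),rect(cast(c,k,[0,0,.02],Z)))
print(bot.sense()["time_s"])
E
```

```text
conn flange (array([ 0.4592, -0.3279]), [35.33700942993164, 91.19300079345703], np.float32(-1.8123919))
block (array([ 0.4575, -0.329 ]), [63.438663482666016, 112.66778564453125], np.float32(-2.8519845))
[0.5005 0.0347 0.0985]
[ 0.5287 -0.019   0.1492]
[0.5396 0.0822 0.1501]
yaw -6.185667539820432
seat [0.4966 0.0356 0.103 ]
[ 13.8579 -14.146  137.1362 -20.0077  30.0569 125.0268]
yellow [327.0132 136.0395] (array([0.4517, 0.3177]), [58.909114837646484, 133.22665405273438], np.float32(15.625643))
orange [327.2326 162.9442] (array([0.4212, 0.3091]), [6.419538497924805, 132.7278594970703], np.float32(15.872954))
4.0917
```

View pics/wl.png

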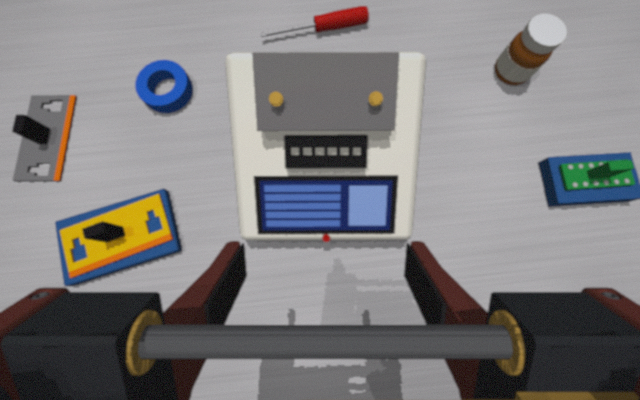

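View pics/wp.png

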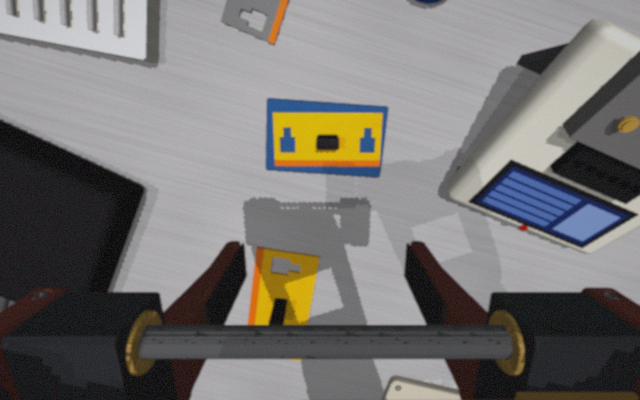

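The logger view shows the black block at about (326,152) with six slots, and the screws at (276,99) and (376,99). The plate view shows the plate at (327,136), with its grip at (327,143) and its orange edge towards the robot. Next I fit the seat pose from the block outline and the screw heads.

```bash
cat >> h.py <<'E'
def fitseat(c,seat,yaw,box,vmax=60):
    """dark block outline within pixel box (u0,v0,u1,v1) -> seat, yaw; also screw head check"""
    seat=np.array(seat,float); u0,v0,u1,v1=box
    m=np.zeros((400,640),np.uint8); m[v0:v1,u0:u1]=((hsv(c)[v0:v1,u0:u1,2]<vmax)*255).astype(np.uint8)
    k=big(m)
    for _ in range(6):
        seat[2]=.105; S=Rseat(yaw); L=(cast(c,k,seat,S[:,2])-seat)@S
        ce,sz,a=rect(L); seat=seat+S@[ce[0],ce[1],0]; 
        seat=seat+S[:,0]*(0.105-seat[2])/S[2,0] if abs(seat[2]-.105)>1e-4 and False else seat
        yaw+=a
    b=cv2.inRange(hsv(c),(10,120,90),(28,255,255)); S=Rseat(yaw); out=[]
    for mm,s,ce in blobs(b,20):
        q=(cast(c,ce,seat+S[:,2]*.0215,S[:,2])[0]-seat)@S
        if abs(q[0]-.056)<.03 and abs(q[1])<.08: out.append((ce,q))
    return seat,yaw,sz,out
E
python3 - <<'E'
from h import *
c=dict(np.load("wl.npz")); V=hsv(c)[...,2]; print(V[152,270:385:4],V[125:185:3,326])
for vm in(45,60,75): print(fitseat(c,[.4966,.0356,.105],-6.2,(275,128,378,176),vm))
# orientation of plane from depth on ledge and case
W=cloud(c); P=W[60:125,290:360].reshape(-1,3); P=P[np.isfinite(P).all(1)]; ctr=P.mean(0); n=np.linalg.svd(P-ctr)[2][2]; n*=np.sign(n[2])
print("ledge",ctr,"n",n,"tilt",np.degrees(np.arccos(n[2])),"yaw",np.degrees(np.arctan2(-n[1],-n[0])))
# depth of block top
print(W[140,326],W[163,326])
cp=dict(np.load("wp.npz")); m=((hsv(cp)[...,2]<50)*255).astype(np.uint8); m[:128]=0;m[156:]=0;m[:,:305]=0;m[:,350:]=0
k=big(m); print("grip px",k.min(0),k.max(0))
m=mask(cp,"yellow")|mask(cp,"orange");m[200:]=0; print("plate",rect(cast(cp,big(m),[0,0,.02],np.array([0,0,1.]))))
E
```

```text
[210 210 212 213  46  67 129 110  57 129 123  63 139 125  52 128 142  39
 127 134  34 122 134  38  90 205 210 212 209] [108 109 119 107  31  33  35  33  56  52  40  39  34  36  63 128 148  65
  45  94]
(array([0.4996, 0.0348, 0.105 ]), np.float32(-6.173202), [33.1539306640625, 88.4647216796875], [(array([275.7032,  98.6194]), array([0.0551, 0.0495, 0.0215])), (array([375.1523,  98.3576]), array([ 0.0553, -0.0496,  0.0215]))])
(array([0.4995, 0.0346, 0.105 ]), np.float32(-6.1731486), [35.363426208496094, 89.48136901855469], [(array([275.7032,  98.6194]), array([0.0551, 0.0498, 0.0215])), (array([375.1523,  98.3576]), array([ 0.0554, -0.0494,  0.0215]))])
(array([0.4995, 0.0346, 0.105 ]), np.float32(-6.173145), [35.363468170166016, 91.11530303955078], [(array([275.7032,  98.6194]), array([0.0551, 0.0497, 0.0215])), (array([375.1523,  98.3576]), array([ 0.0554, -0.0494,  0.0215]))])
ledge [0.5465 0.0306 0.1463] n [ 0.8085 -0.0852  0.5823] tilt 54.3883697478661 yaw 173.98337809895153
[0.5096 0.033  0.1122] [0.488  0.0353 0.099 ]
grip px [318 136] [337 148]
plate (array([0.4489, 0.317 ]), [64.00804901123047, 133.32801818847656], np.float32(15.872149))
```

Seat: (0.4995, 0.0347, 0.105), yaw -6.17°. The screw heads agree to about 1 mm. I hover over the connector, refine from near, and grasp it.

Run:
```python
from h import *
from workcell import bot
yaw=-2.4; R=flip(Rdown(yaw)); bot.reach([.4585,-.3284,.14],R); bot.dwell(.1)
c=bot.camera("wrist"); np.savez("wc2.npz",**c); Z=np.array([0,0,1.])
m=mask(c,"green"); k=big(m); ce,sz,a=rect(cast(c,k,[0,0,.029],Z)); print("flange",ce,sz,a)
mb=mask(c,"blue")|m; kb=big(mb); print("block",rect(cast(c,kb,[0,0,.022],Z)))
W=cloud(c); mm=(m>0)&(W[...,2]>.056)&(W[...,2]<.075); print("griptop",mm.sum(),W[mm].mean(0) if mm.any() else 0, rect(W[mm]) if mm.any() else 0)
cv2.imwrite("pics/wc2.png",c["frame"])
print(bot.sense()["eef_pos"])
```

```text
flange [ 0.4595 -0.3279] [36.66276168823242, 91.2389907836914] -2.281803
block (array([ 0.459 , -0.3292]), [66.4757080078125, 113.70453643798828], np.float32(-2.2841809))
griptop 645 [ 0.4605 -0.3275  0.0638] (array([ 0.4596, -0.3274]), [12.217881202697754, 29.16440200805664], np.float32(-2.051473))
[ 0.459  -0.3278  0.1402]
```

View pics/wc2.png

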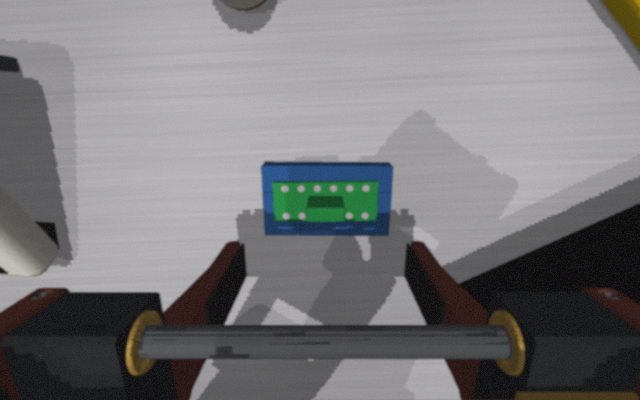

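The near view agrees: connector centre (0.4595,-0.3278), yaw -2.25°. Its flange lies at (325,202) in the picture. I grasp it, lift and carry it above the seat.

```bash
cat >> h.py <<'E'
SEAT=np.array([.4995,.0347,.105]); YAW=-6.17; S=Rseat(YAW); RT=flip(Rtool(S))
E
python3 - <<'E'
from h import *
from workcell import bot
R=flip(Rdown(-2.25)); bot.move_l([.4595,-.3278,.06],R,.15); bot.move_l([.4595,-.3278,.035],R,.08)
s=bot.sense(); print(s["eef_pos"],s["force"])
bot.grasp(40); s=bot.sense(); print(s["width"],s["force"],s["eef_pos"]); 
bot.move_l([.4595,-.3278,.20],R,.2); s=bot.sense(); print("w",s["width"],s["force"])
bot.reach(SEAT+S@[0,0,.15],RT); bot.move_l(SEAT+S@[0,0,.065],RT,.12); bot.dwell(.2)
s=bot.sense(); print((s["eef_pos"]-SEAT)@S, s["force"],s["width"],s["time_s"], s["tcp_rot"].T@RT if hasattr(s["tcp_rot"],"T") else np.array(s["tcp_rot"]).T@RT)
c=bot.camera("wrist"); np.savez("ws.npz",**c); cv2.imwrite("pics/ws.png",c["frame"])
E
```

```text
[ 0.4592 -0.3276  0.0344] [ 0.3588 -0.0758  0.5017]
0.029859294382985378 [-0.5948  0.3064  0.0393] [ 0.4595 -0.3278  0.035 ]
w 0.029486693983778553 [ 0.2004  1.2115 -1.2116]Traceback (most recent call last):
  File "<stdin>", line 7, in <module>
workcell.Unreachable: the arm cannot follow that straight line within its joint ranges
```

Run:
```python
from h import *
from workcell import bot
print(bot.sense()["qpos"])
X=np.array([[1,0,0],[0,0,-1],[0,1,0.]])
for n,R in(("flip",RT),("noflip",flip(RT)),("jx+",RT@X),("jx-",RT@X.T)):
    for x,h in((0,.15),(0,.1),(0,.065),(0,.013),(.062,.06),(.062,.03),(.044,.03)):
        print(n,x,h,bot.solve_ik(SEAT+S@[x,0,h],R))
```

```text
[  9.8599  -4.5129 134.4405 -21.2522  22.4605 123.7514]
flip 0 0.15 [  9.9046  -4.5765 134.5026 -21.2626  22.443  123.7935]
flip 0 0.1 [  8.5875   3.8371 134.6528 -31.0094  14.3132 133.0684]
flip 0 0.065 None
flip 0 0.013 None
flip 0.062 0.06 [  5.6985  10.4362 127.1061 -24.6972  14.2479 124.3397]
flip 0.062 0.03 [  5.2415  14.7887 126.4687 -31.7755  10.8281 131.2318]
flip 0.044 0.03 [  5.7172  14.8838 128.5095 -39.7895   9.2611 139.7517]
noflip 0 0.15 [  9.9046  -4.5765 134.5026 -21.2626  22.443  -56.2065]
noflip 0 0.1 [  8.5875   3.8371 134.6528 -31.0094  14.3132 -46.9316]
noflip 0 0.065 [  7.784    9.7702 134.2391 -46.0317   9.6439 -32.2318]
noflip 0 0.013 None
noflip 0.062 0.06 [  5.6985  10.4362 127.1061 -24.6972  14.2479 -55.6603]
noflip 0.062 0.03 [  5.2415  14.7887 126.4687 -31.7755  10.8281 -48.7682]
noflip 0.044 0.03 [  5.7172  14.8838 128.5095 -39.7895   9.2611 -40.2483]
jx+ 0 0.15 None
jx+ 0 0.1 [   8.5875    3.8371  134.6528  -31.0094   14.3132 -136.9316]
jx+ 0 0.065 [   7.784     9.7702  134.2391  -46.0317    9.6439 -122.2318]
jx+ 0 0.013 None
jx+ 0.062 0.06 None
jx+ 0.062 0.03 [   5.2415   14.7887  126.4687  -31.7755   10.8281 -138.7682]
jx+ 0.044 0.03 [   5.7172   14.8838  128.5095  -39.7895    9.2611 -130.2483]
jx- 0 0.15 [  9.9046  -4.5765 134.5026 -21.2626  22.443   33.7935]
jx- 0 0.1 [  8.5875   3.8371 134.6528 -31.0094  14.3132  43.0684]
jx- 0 0.065 [  7.784    9.7702 134.2391 -46.0317   9.6439  57.7682]
jx- 0 0.013 None
jx- 0.062 0.06 [  5.6985  10.4362 127.1061 -24.6972  14.2479  34.3397]
jx- 0.062 0.03 [  5.2415  14.7887 126.4687 -31.7755  10.8281  41.2318]
jx- 0.044 0.03 [  5.7172  14.8838 128.5095 -39.7895   9.2611  49.7517]
```

The wrist's J5 lower limit (6.16°) rules out a tool square to the face here. I will put the connector back in its block and grip it again with the tool pitched about the jaw axis. First I check which pitch works.

```bash
cat >> h.py <<'E'
def tool(P,A,g,yaw,tilt,delta,fl=True):
    """TCP pose gripping at part-frame point g (part origin P, axes A=Rseat(yaw,tilt)), tool pitched by delta"""
    R=Rtool(Rseat(yaw,tilt-delta)); R=flip(R) if fl else R
    return P+A@np.asarray(g)+R[:,0]*.0187,R
E
python3 - <<'E'
from h import *
from workcell import bot
print(bot.sense()["time_s"])
C=np.array([.4595,-.3278,.037]); PL=np.array([.449,.317,.039])
for d in(15,20,25):
  for fl in(True,False):
    print(d,fl)
    for z in(.015,.06,.12): print(" seat",z,bot.solve_ik(*tool(SEAT+S@[0,0,z],S,[0,0,.017],YAW,30,d,fl)))
    for x,z in((.062,.033),(.044,.033),(.062,.09)): print(" lock",x,bot.solve_ik(*tool(SEAT+S@[x,0,z],S,[0,0,.012],YAW,30,d,fl)))
    print(" rest",[bot.solve_ik(*tool(C+[0,0,h],Rseat(-2.25,0),[0,0,.017],-2.25,0,d,fl)) for h in(0,.15)])
    print(" prest",[bot.solve_ik(*tool(PL+[0,0,h],Rseat(15.9,0),[0,0,.012],15.9,0,d,fl)) for h in(0,.15)])
E
```

```text
11.0083
15 True
 seat 0.015 [  4.5568  18.5029 124.1871  -7.1649  22.7201 106.9835]
 seat 0.06 [  5.1737  12.1901 125.3576  -6.2513  27.8735 106.4976]
 seat 0.12 [  6.1136   3.7241 126.0235  -5.4143  35.7022 106.2783]
 lock 0.062 [  3.4562  17.0514 117.3697  -4.8386  30.8708 103.4597]
 lock 0.044 [  3.7942  16.8508 119.4925  -5.3041  28.9771 104.2743]
 lock 0.062 [  4.0924   9.9323 118.4271  -4.3992  36.9512 103.438 ]
 rest [array([-32.8226,  39.6801,  98.0067,  -9.1751,  55.6486,  65.4975]), array([-32.8226,  27.6699,  94.8571,  -8.0208,  70.6407,  62.9643])]
 prest [array([ 31.8261,  39.5108,  99.0507,   4.9151,  55.9853, 102.6555]), array([ 31.8261,  27.2883,  95.9812,   4.3017,  71.2286, 104.0231])]
15 False
 seat 0.015 [  4.5568  18.5029 124.1871  -7.1649  22.7201 -73.0165]
 seat 0.06 [  5.1737  12.1901 125.3576  -6.2513  27.8735 -73.5024]
 seat 0.12 [  6.1136   3.7241 126.0235  -5.4143  35.7022 -73.7217]
 lock 0.062 [  3.4562  17.0514 117.3697  -4.8386  30.8708 -76.5403]
 lock 0.044 [  3.7942  16.8508 119.4925  -5.3041  28.9771 -75.7257]
 lock 0.062 [  4.0924   9.9323 118.4271 
[... 2476 characters left out ...]
015 [  3.3989  20.7606 118.1479  -1.4067  36.1689 -79.3312]
 seat 0.06 [  3.8884  15.0054 119.422   -1.3388  40.6568 -78.9634]
 seat 0.12 [  4.6235   7.321  120.3071  -1.2692  47.4669 -78.3885]
 lock 0.062 [  2.5112  19.9055 111.174   -1.0854  43.9827 -80.5702]
 lock 0.044 [  2.7858  19.5915 113.3537  -1.1591  42.1212 -80.2179]
 lock 0.062 [  3.0266  13.3419 112.3968  -1.0523  49.3301 -80.1519]
 rest [array([ -30.7503,   43.6553,   92.2382,  -12.6638,   66.9036, -111.1642]), array([ -30.7503,   32.1271,   89.7038,  -11.7928,   80.6507, -114.2589])]
 prest [array([ 30.7026,  43.6887,  92.7727,   6.6902,  67.9425, -79.0536]), array([ 30.7026,  32.0389,  90.3284,   6.2605,  81.9477, -77.4117])]
```

Pitch 15° works. Put back and regrasp.

Run:
```python
from h import *
from workcell import bot
R=flip(Rdown(-2.25)); p=np.array([.4595,-.3278,0])
bot.reach(p+[0,0,.16],R); bot.move_l(p+[0,0,.075],R,.2); bot.move_l(p+[0,0,.0355],R,.06)
s=bot.sense(); print("putback",s["eef_pos"],s["force"],s["width"])
bot.gripper_open(); bot.move_l(p+[0,0,.09],R,.2)
C=np.array([.4595,-.3278,.037]); A=Rseat(-2.25,0)
f=lambda h: tool(C+[0,0,h],A,[0,0,.017],-2.25,0,15)
bot.reach(*f(.06)); bot.dwell(.1)
c=bot.camera("wrist"); Z=np.array([0,0,1.]); W=cloud(c); m=mask(c,"green"); mm=(m>0)&(W[...,2]>.05)&(W[...,2]<.075)
print("flange",rect(cast(c,big(m),[0,0,.029],Z)),"grip",rect(W[mm]))
bot.move_l(*f(0),.1); bot.grasp(40); s=bot.sense(); print(s["eef_pos"]-f(0)[0],s["width"],s["force"])
bot.move_l(f(.14)[0],f(.14)[1],.25)
t=lambda z: tool(SEAT+S@[0,0,z],S,[0,0,.017],YAW,30,15)
bot.reach(*t(.13)); bot.move_l(*t(.06),.15); bot.dwell(.2)
s=bot.sense(); print(s["eef_pos"]-t(.06)[0],s["force"],s["width"],s["time_s"])
c=bot.camera("wrist"); np.savez("ws.npz",**c); cv2.imwrite("pics/ws.png",c["frame"])
c=bot.camera("side"); np.savez("ss.npz",**c); cv2.imwrite("pics/ws2.png",np.vstack([cv2.resize(c["frame"][140:260,220:380],None,fx=4,fy=4,interpolation=2)[:300]*1,0*c["frame"][:1],cv2.resize(np.load("ws.npz")["frame"][50:350],None,fx=1,fy=.95)]))
```

```text
putback [ 0.4593 -0.3277  0.035 ] [-0.5268 -0.3117 -0.4524] 0.029792379539227587
flange (array([ 0.4544, -0.3276]), [50.17646408081055, 91.04499816894531], np.float32(-2.1151538)) grip (array([ 0.46  , -0.3275]), [12.52111530303955, 29.780309677124023], np.float32(-1.042822))
[-0. -0. -0.] 0.029764006260124598 [ 0.1277 -0.4851  0.058 ]
[0.0002 0.     0.0008] [-0.7642  0.0032  0.4487] 0.029645377932772398 20.375
```

View pics/ws2.png

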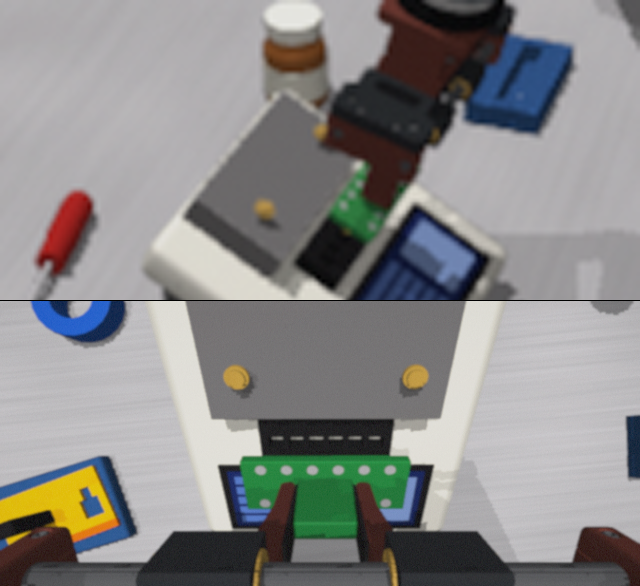

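The views show the connector held above the row and parallel to it, with the screws clear at about (236,377) and (416,377) in the lower half. I check the screws and the held flange numerically from this near view.

Run:
```python
from h import *
c=dict(np.load("ws.npz"))
b=cv2.inRange(hsv(c),(10,120,90),(28,255,255))
for mm,s,ce in blobs(b,60):
    q=(cast(c,ce,SEAT+S[:,2]*.0215,S[:,2])[0]-SEAT)@S; print("screw",ce,s[4],q)
# plug expected at seat z=.06 : flange top plane z=.052
k=big(mask(c,"green")); L=(cast(c,k,SEAT+S[:,2]*.052,S[:,2])-SEAT)@S
print("flange y range",L[:,1].min(),L[:,1].max(),"x max",np.percentile(L[:,0],98))
top=L[(L[:,0]>L[:,0].max()-.004)&(abs(L[:,1])<.04)]; print("top edge slope deg",np.degrees(np.polyfit(top[:,1],top[:,0],1)[0]),np.median(top[:,0]))
# block upper edge + side edges
V=hsv(c)[...,2]; m=np.zeros((400,640),np.uint8); m[170:217,240:410]=(V[170:217,240:410]<65)*255
k=big(m); L=(cast(c,k,SEAT,S[:,2])-SEAT)@S; print("block y",L[:,1].min(),L[:,1].max(),"xmax",np.percentile(L[:,0],98))
W=cloud(c); P=W[(mask(c,"green")>0)]; L=(P-SEAT)@S; f=L[(abs(L[:,2]-.052)<.008)&(L[:,0]>.008)]; print("flange depth plane",len(f),np.polyfit(f[:,0],f[:,2],1),np.median(f[:,2]))
```

```text
screw [414.7671 129.51  ] 498 [ 0.0567 -0.0494  0.0215]
screw [236.2116 129.986 ] 501 [0.0563 0.0492 0.0215]
screw [ 63.6865 263.7291] 4629 [-0.0422  0.1866  0.0215]
screw [ 16.6604 298.7925] 159 [-0.0783  0.2384  0.0215]
screw [257.4936 345.4249] 393 [-0.1364  0.0586  0.0215]
screw [391.9955 340.5101] 445 [-0.1294 -0.0573  0.0215]
screw [419.2363 395.0824] 364 [-0.2165 -0.0942  0.0215]
screw [489.8307 395.5472] 254 [-0.2173 -0.1649  0.0215]
flange y range -0.0464193279112842 0.0465332773402299 x max 0.02223680769710789
top edge slope deg -0.20088075062230903 0.02220354271053911
block y -0.04541859323454023 0.045143981159553676 xmax 0.017819246304160426
flange depth plane 2950 [-0.2703  0.0562] 0.052786907280710844
```

Run:
```python
from h import *
from workcell import bot
def tilt(c,lab):
    W=cloud(c); m=cv2.erode(mask(c,"green"),np.ones((3,3))); L=(W[m>0]-SEAT)@S
    for x0,x1 in((-.03,.03),(.006,.03)):
        f=L[(L[:,0]>x0)&(L[:,0]<x1)&(abs(L[:,1])>.02)&(abs(L[:,1])<.05)]
        A=np.c_[f[:,0],f[:,1],np.ones(len(f))]; r=f[:,2]
        w=np.ones(len(f),bool)
        for _ in range(5):
            q=np.linalg.lstsq(A[w],r[w],rcond=None)[0]; e=abs(A@q-r); w=e<.003
        print(lab,len(f),w.sum(),q,"deg",np.degrees(np.arctan(q[0])),"x",f[:,0].min(),f[:,0].max())
# sanity of depth-derived plane: ledge
c=dict(np.load("ws.npz")); W=cloud(c); L=(W[60:160:4,260:390:4].reshape(-1,3)-SEAT)@S; print("ledge",np.polyfit(L[:,0],L[:,2],1))
tilt(c,"wrist"); tilt(dict(np.load("ss.npz")),"side")
c=bot.camera("wrist"); tilt(c,"wrist now"); c=bot.camera("scene"); tilt(c,"scene"); print(bot.sense()["time_s"])
```

```text
ledge [0.0858 0.0057]
wrist 3041 2894 [-0.03   -0.0001  0.0531] deg -1.7172571642329433 x -0.01586337737820544 0.01971875505942542
wrist 1613 1496 [-0.117   0.0001  0.0543] deg -6.675930906953424 x 0.006010742022202664 0.01971875505942542
side 29 23 [-0.1388 -0.1372  0.0581] deg -7.903882961084639 x -0.010817254388810283 0.00902963798935106
side 2 2 [0.1648 0.2934 0.035 ] deg 9.35722949814588 x 0.006771609039785082 0.00902963798935106
wrist now 3047 2883 [-0.0275 -0.0001  0.053 ] deg -1.5762324773614622 x -0.015695263019308636 0.019481228036953947
wrist now 1600 1485 [-0.1264 -0.0003  0.0543] deg -7.201231169095681 x 0.006011549700367839 0.019481228036953947Traceback (most recent call last):
  File "<stdin>", line 15, in <module>
  File "<stdin>", line 11, in tilt
    return umr_minimum(a, axis, None, out, keepdims, initial, where)
ValueError: zero-size array to reduction operation minimum which has no identity
```

A full flange fit shows only 1.6° of pitch; the earlier 15° came from the flange's edge face. The row's y is exact and x is within about 1 mm. I add 1° of tilt and insert in force-checked steps.

Run:
```python
from h import *
from workcell import bot
S1=Rseat(YAW,31)
t=lambda z: tool(SEAT+S@[0,0,z],S1,[0,0,.017],YAW,31,15)
bot.move_l(*t(.032),.08)
F0=np.array(bot.sense()["force"])
for z in(.028,.025,.022,.019,.017,.0155):
    bot.move_l(*t(z),.03); s=bot.sense(); f=(np.array(s["force"])-F0)@S; print(z,"F",f,"d",(s["eef_pos"]-t(z)[0])@S,s["width"],s["time_s"])
    if abs(f[2])>15 or np.linalg.norm(f[:2])>15: break
```

```text
0.028 F [-0.0699 -0.2946 -1.0449] d [0.0002 0.     0.0001] 0.029290952531519844 21.3583
0.025 F [-0.0226 -0.3865 -0.6063] d [-0.     -0.     -0.0001] 0.029776389879589645 21.6083
0.022 F [ 0.3808  0.6348 -1.0213] d [-0.0001 -0.     -0.0002] 0.02962660279090161 21.8583
0.019 F [-0.0865  0.9756  0.1356] d [-0.0001 -0.     -0.0001] 0.029605510534748483 22.1083
0.017 F [-0.0669  0.3693 -0.8976] d [-0.0001 -0.     -0.0001] 0.029942962561292218 22.3583
0.0155 F [-0.1743 -0.1447  4.1896] d [0.0001 0.     0.0001] 0.029544227284175918 22.6083
```

The pins went in freely, with contact at 15.5 mm. I press it flush, release and check.

Run:
```python
from h import *
from workcell import bot
t=lambda z: tool(SEAT+S@[0,0,z],S,[0,0,.017],YAW,30,15)
for z in(.015,.0143,.0136):
    bot.move_l(*t(z),.03); s=bot.sense(); f=np.array(s["force"])@S; print(z,f)
    if f[2]>15: break
bot.dwell(.2); bot.gripper_open(); s=bot.sense(); print("open",s["width"],np.array(s["force"])@S)
p,R=t(.015); bot.move_l(p-R[:,0]*.07,R,.2); bot.dwell(.1)
c=bot.camera("wrist"); np.savez("wf.npz",**c); cv2.imwrite("pics/wf.png",c["frame"])
W=cloud(c); m=cv2.erode(mask(c,"green"),np.ones((3,3))); L=(W[m>0]-SEAT)@S
f=L[(abs(L[:,1])>.02)&(abs(L[:,0])<.025)]; print(len(f),"flange z",np.median(f[:,2]),np.polyfit(f[:,0],f[:,2],1),"x",f[:,0].min(),f[:,0].max(),"y",f[:,1].min(),f[:,1].max())
k=big(mask(c,"green")); L=(cast(c,k,SEAT+S[:,2]*.007,S[:,2])-SEAT)@S; print("colour rect",rect(L))
print(bot.sense()["time_s"])
```

```text
0.015 [-1.0338 -0.6559  8.6962]
0.0143 [ 0.1651 -0.6744 22.0276]
open 0.08774574138806887 [ 0.035  -0.2161 -0.3839]
1968 flange z 0.0077511886849370906 [-0.0519  0.0076] x -0.018372846619274224 0.01790340922122452 y -0.044392483607504626 0.044159637941886036
colour rect (array([-0.0071, -0.0001]), [54.95649337768555, 92.2169189453125], np.float32(0.054027107))
24.9667
```

View pics/wf.png

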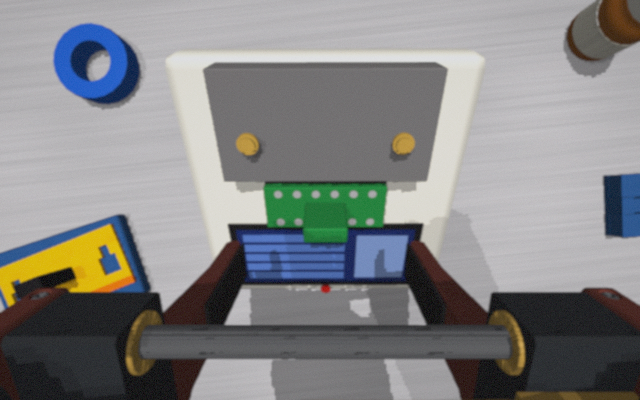

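The connector is seated: flange plane at 7.7 mm (expected 7), centred in x and y, and the picture shows it flush at (326,205). Now the plate: near check, grasp with the same 15° pitch, and carry it above the drop point.

Run:
```python
from h import *
from workcell import bot
c=dict(np.load("wf.npz"))
for mm,s,ce in blobs(cv2.inRange(hsv(c),(10,120,90),(28,255,255)),60):
    if ce[1]<180 and 200<ce[0]<450: print("screw",(cast(c,ce,SEAT+S[:,2]*.0215,S[:,2])[0]-SEAT)@S)
Z=np.array([0,0,1.]); PL=np.array([.4495,.3172,.039]); yaw=15.87
p,R=tool(SEAT+S@[0,0,.16],S,[0,0,.017],YAW,30,15); bot.move_l(p,R,.25)
f=lambda h: tool(PL+[0,0,h],Rseat(yaw,0),[0,0,.012],yaw,0,15)
bot.reach(*f(.09)); bot.dwell(.15)
c=bot.camera("wrist"); np.savez("wp2.npz",**c); cv2.imwrite("pics/wp2.png",c["frame"])
m=mask(c,"yellow")|mask(c,"orange"); k=big(m); ce,sz,a=rect(cast(c,k,[0,0,.02],Z)); print("plate",ce,sz,a,k.min(0),k.max(0))
m=mask(c,"orange"); print("orange",rect(cast(c,big(m),[0,0,.02],Z)))
W=cloud(c); V=hsv(c); mm=(V[...,2]<70)&(W[...,2]>.055)&(W[...,2]<.07)&(np.linalg.norm(W[...,:2]-PL[:2],axis=-1)<.03); print("grip top",mm.sum(),rect(W[mm]) if mm.sum()>9 else 0)
print(bot.sense()["time_s"])
```

```text
screw [0.0564 0.0492 0.0215]
screw [ 0.0568 -0.0494  0.0215]
plate [0.4494 0.317 ] [66.40763092041016, 133.94992065429688] 15.825018 [237 130] [411 204]
orange (array([0.4319, 0.2698]), [7.081970691680908, 51.51224136352539], np.float32(15.830962))
grip top 688 (array([0.4503, 0.3173]), [12.735922813415527, 24.792816162109375], np.float32(15.334687))
26.7833
```

Plate confirmed at (0.4494, 0.3170), yaw 15.83°, size 66.4x134. Grasp and carry it.

Run:
```python
from h import *
from workcell import bot
PL=np.array([.4496,.3171,.039]); yaw=15.83
f=lambda h: tool(PL+[0,0,h],Rseat(yaw,0),[0,0,.012],yaw,0,15)
bot.move_l(*f(.03),.2); bot.move_l(*f(0),.08); bot.grasp(50); s=bot.sense(); print(s["width"],s["force"])
bot.move_l(*f(.16),.25)
t=lambda x,z: tool(SEAT+S@[x,0,z],S,[0,0,.012],YAW,30,15)
bot.reach(*t(.0625,.12)); bot.move_l(*t(.0625,.08),.15); bot.dwell(.2)
s=bot.sense(); print((s["eef_pos"]-t(.0625,.08)[0])@S,s["width"],s["time_s"])
c=bot.camera("wrist"); np.savez("wd.npz",**c); cv2.imwrite("pics/wd.png",c["frame"])
m=mask(c,"yellow")|mask(c,"orange"); k=big(m); print(k.min(0),k.max(0))
L=(cast(c,k,SEAT+S[:,2]*.061,S[:,2])-SEAT)@S; print("colour",rect(L),L[:,0].min(),L[:,0].max(),L[:,1].min(),L[:,1].max())
W=cloud(c); m=cv2.erode(m,np.ones((5,5))); L=(W[m>0]-SEAT)@S; L=L[(L[:,2]<.075)&(L[:,2]>.05)]
A=np.c_[L[:,:2]-[.0625,0],np.ones(len(L))]; print("plane",np.linalg.lstsq(A,L[:,2],rcond=None)[0],"exp z .061")
```

```text
0.025862668182346758 [-0.0815 -0.2995 -0.0352]
[0.0005 0.0003 0.0006] 0.02596784817017473 31.25
[199 186] [451 280]
colour (array([0.063 , 0.0005]), [67.99348449707031, 134.2811279296875], np.float32(0.08643283)) 0.02891112860589273 0.0970695072176191 -0.06662929161242415 0.06758880419566116
plane [-0.001   0.0012  0.062 ] exp z .061
```

View pics/wd.png

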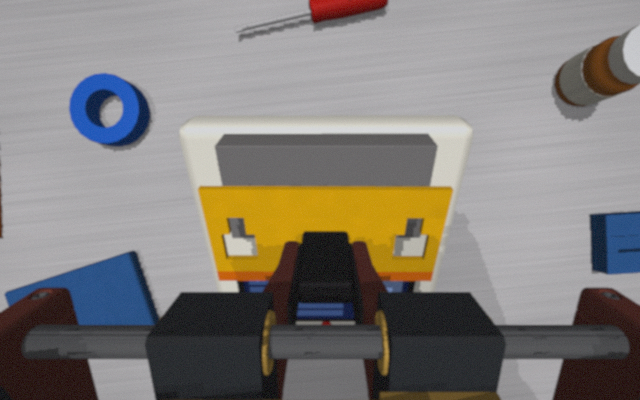

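The plate is held square (plane tilt 0.06°) and centred at (0.0630, 0.0005) in the seat frame; the picture shows it above the ledge at (325,233). Lower it with force checks.

Run:
```python
from h import *
from workcell import bot
t=lambda x,z: tool(SEAT+S@[x,0,z],S,[0,0,.012],YAW,30,15)
X=.0623; bot.move_l(*t(X,.05),.08); F0=np.array(bot.sense()["force"]); ok=1
for z in(.044,.040,.036,.0345,.0335,.033,.0325):
    bot.move_l(*t(X,z),.04); s=bot.sense(); f=(np.array(s["force"])-F0)@S; print(z,f,s["time_s"])
    if np.linalg.norm(f)>8: break
bot.dwell(.15)
c=bot.camera("wrist"); np.savez("we.npz",**c); cv2.imwrite("pics/we.png",c["frame"])
m=cv2.erode(mask(c,"yellow"),np.ones((5,5))); W=cloud(c); L=(W[m>0]-SEAT)@S; L=L[(L[:,2]<.03)&(L[:,2]>.0)]
A=np.c_[L[:,:2]-[.0625,0],np.ones(len(L))]; print("plane",np.linalg.lstsq(A,L[:,2],rcond=None)[0],"exp .014"); print(np.array(bot.sense()["force"])@S)
```

```text
0.044 [-0.8856  0.6442  1.3164] 32.125
0.04 [-0.1262 -0.3438  0.7326] 32.375
0.036 [-0.2699  0.0039  1.8609] 32.625
0.0345 [-0.6347 -0.5256  0.5021] 32.875
0.0335 [0.4536 0.1844 0.6011] 33.125
0.033 [-0.2183 -0.6848  9.2322] 33.375
plane [-0.0273  0.0013  0.0154] exp .014
[-0.7855 -1.1944  6.3661]
```

It is flat on the ledge and the screw heads are through the keyholes. Contact came at exactly the expected height. Slide down the slope to the stop.

Run:
```python
from h import *
from workcell import bot
t=lambda x,z: tool(SEAT+S@[x,0,z],S,[0,0,.012],YAW,30,15)
F0=np.array(bot.sense()["force"])
for x in(.058,.053,.049,.0465,.0455,.0447,.044,.0433,.0426,.042):
    bot.move_l(*t(x,.0331),.04); s=bot.sense(); f=np.array(s["force"])@S; print(x,f,(s["eef_pos"]-t(x,.0331)[0])@S,s["time_s"])
    if f[0]>14 or abs(f[1])>15 or abs(f[2])>30: break
bot.dwell(.2); bot.gripper_open(); s=bot.sense(); print("open",s["width"],np.array(s["force"])@S)
p,R=t(.044,.033); bot.move_l(p-R[:,0]*.09,R,.2); bot.dwell(.15)
c=bot.camera("wrist"); np.savez("wz.npz",**c); cv2.imwrite("pics/wz.png",c["frame"])
m=mask(c,"yellow")|mask(c,"orange"); m[:,:150]=0; m[:,500:]=0; m[300:]=0; k=big(m); L=(cast(c,k,SEAT+S[:,2]*.014,S[:,2])-SEAT)@S; print("plate rect",rect(L),"exp .044,0")
m=cv2.erode(mask(c,"yellow"),np.ones((5,5))); W=cloud(c); L=(W[m>0]-SEAT)@S; L=L[(L[:,2]<.03)&(L[:,2]>.0)&(abs(L[:,1])<.08)]
A=np.c_[L[:,:2]-[.044,0],np.ones(len(L))]; print("plane",np.linalg.lstsq(A,L[:,2],rcond=None)[0])
m=cv2.erode(mask(c,"green"),np.ones((3,3))); L=(W[m>0]-SEAT)@S; f=L[(abs(L[:,1])>.02)&(abs(L[:,0])<.025)]; print("flange",len(f),np.median(f,0) if len(f) else 0)
print(bot.sense()["time_s"])
```

```text
0.058 [ 3.0987 -0.0012  6.9777] [0.0022 0.0003 0.0003] 33.8333
0.053 [ 3.7351 -0.0616  7.0105] [0.0019 0.0003 0.0003] 34.1083
0.049 [ 5.1031 -0.3573  7.6511] [0.0024 0.0003 0.0003] 34.3583
0.0465 [5.7747 0.1443 8.524 ] [0.0031 0.0004 0.0003] 34.6083
0.0455 [ 7.4856 -0.8081  9.2765] [0.004  0.0004 0.0004] 34.8583
0.0447 [ 6.4138 -0.4995  9.9496] [0.0036 0.0005 0.0003] 35.1083
0.044 [ 8.5895 -1.1626  9.9456] [0.0042 0.0005 0.0004] 35.3583
0.0433 [ 6.6608 -0.3139  9.5513] [0.0036 0.0005 0.0004] 35.6083
0.0426 [ 7.8444 -0.8918 10.1766] [0.0043 0.0005 0.0004] 35.8583
0.042 [ 5.6872 -0.1805  9.1194] [0.0037 0.0005 0.0003] 36.1083
open 0.08762366106370513 [ 0.5186 -0.2365  0.0464]
plate rect (array([0.0452, 0.0007]), [68.39918518066406, 134.67381286621094], np.float32(0.05314769)) exp .044,0
plane [0.0022 0.0013 0.0152]
flange 691 [-0.0032  0.0204  0.0079]
38.1667
```

View pics/wz.png

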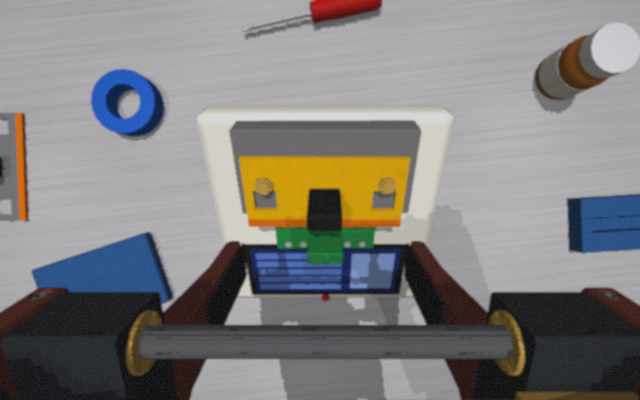

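The plate is under the screw heads with its orange edge over the flange. It is still about 1.2 mm short of the stop, because the arm lagged against friction and the force showed no firm stop. I regrip lightly and push until the force rises.

Run:
```python
from h import *
from workcell import bot
t=lambda x,z: tool(SEAT+S@[x,0,z],S,[0,0,.012],YAW,30,15)
bot.move_l(*t(.0452,.045),.15); bot.move_l(*t(.0452,.0336),.08); bot.grasp(40)
for x in(.043,.0415,.040,.0385,.037,.0355,.034):
    bot.move_l(*t(x,.0336),.04); bot.dwell(.1); s=bot.sense(); f=np.array(s["force"])@S; print(x,f,((s["eef_pos"]-t(0,.0336)[0])@S),s["time_s"])
    if f[0]>13 or abs(f[1])>12 or abs(f[2])>25: break
bot.gripper_open(); 
p,R=t(.044,.033); bot.move_l(p-R[:,0]*.09,R,.2); bot.dwell(.2)
c=bot.camera("wrist"); cv2.imwrite("pics/wy.png",c["frame"])
m=mask(c,"yellow")|mask(c,"orange"); m[:,:150]=0; m[:,500:]=0; m[300:]=0; k=big(m); L=(cast(c,k,SEAT+S[:,2]*.014,S[:,2])-SEAT)@S; print("plate rect",rect(L),"exp .044,0")
m=cv2.erode(mask(c,"yellow"),np.ones((5,5))); W=cloud(c); L=(W[m>0]-SEAT)@S; L=L[(L[:,2]<.03)&(L[:,2]>.0)&(abs(L[:,1])<.08)]
A=np.c_[L[:,:2]-[.044,0],np.ones(len(L))]; print("plane",np.linalg.lstsq(A,L[:,2],rcond=None)[0])
m=cv2.erode(mask(c,"green"),np.ones((3,3))); L=(W[m>0]-SEAT)@S; f=L[(abs(L[:,1])>.02)&(abs(L[:,0])<.025)]; print("flange",len(f),np.median(f,0),f[:,1].min(),f[:,1].max())
s=bot.sense(); print(s["time_s"],s["width"],s["force"])
```

```text
0.043 [2.0966 0.7719 0.3312] [0.0434 0.0001 0.    ] 40.45
0.0415 [ 6.0816 -1.3861  1.3578] [0.0432 0.0001 0.    ] 40.8
0.04 [ 9.6576 -2.5968  3.5298] [0.0431 0.0001 0.0001] 41.15
0.0385 [12.2782 -4.7511  4.0374] [0.043  0.0002 0.0001] 41.5
0.037 [13.4823 -6.1716  5.6053] [0.0429 0.0002 0.0001] 41.85
plate rect (array([0.0433, 0.0003]), [68.92749786376953, 134.62628173828125], np.float32(0.053315815)) exp .044,0
plane [0.0053 0.0016 0.0152]
flange 606 [-0.0043  0.0203  0.0079] -0.045051427341530774 0.04465514640247567
43.7667 0.08781644267984795 [-0.1024 -0.8437  0.6314]
```

View pics/wy.png

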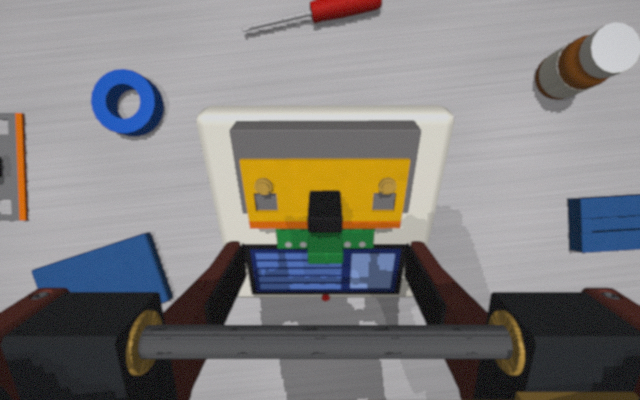

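A firm stop was reached: the hand stayed at 43 mm while the force rose to 13 N. Jar, tape roll and screwdriver look untouched, and the hand is clear. Handing in.

```bash
python3 -c "
from workcell import bot
bot.job_done()"
```

```text
the job is handed in; nothing more can be done
```

The green connector is plugged home and the small yellow plate from the blue pad is locked over its flange. Both are released, and the job was handed in at about 44 s of the 58 s. No verdict was reported.

**Connector:** The first grip, square to the part, could not reach the socket because of a wrist joint limit. I put the connector back in its block and gripped it again with the tool pitched 15°. The pins went in freely, and I pressed it down to 22 N. A check just after insertion showed it centred to within about 0.5 mm. The flange top measured 7.7–7.9 mm out from the socket block against 7 mm expected, which is within the camera's 2 mm accuracy.

**Plate:** It met the ledge at the expected height with the screw heads through the keyholes. My first slide lagged against friction and ended about 1 mm short without a clear stop. I regripped it and pushed until the force rose to 13 N with no further motion.

**Last checks:** The plate's centre was at x = 43.3 mm (44 expected) and y = 0.3 mm, square to about 0.3°. Its top read 15.2 mm out against 14 mm expected, similar to the high reading on the flange. The jar, tape roll and screwdriver look undisturbed in the last picture, and the hand was clear.

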